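# File a sample box beside its control in a tight row

## Task

File the loose sample box in the rack directly beside the control box (the one with the knob on its lid), on the side towards the tall end plate: part the row there by sliding boxes along the rack, without lifting any out or tipping them, and set the sample box down square on the rack floor. Then slide the bookend back until the whole row is closed up and held against the sprung pad, pressing the pad in about 2 mm (some 6 N) and never as much as 4 mm, and let go. Work gently, without forcing boxes together, and leave the dish, jar and tweezers where they are.

Things in the scene. Friction and masses are not known exactly. Their poses are not given: they have to be found in the camera images.
- rack: Fixed aluminium rack lying on the table (its underside at table height), 82 mm (x) x 310 mm (y); the row of boxes runs along its y axis. Origin: on its underside, on the centre line of the channel, 155 + 13 mm from its end at the tall plate. The floor of the channel is 8 mm above the table; low lips with inner faces at x = +-32.5 mm rise 8 mm above that floor (boxes have 2.5 mm play either way in x).
- end_plate: Tall fixed end plate of the rack, 76 mm wide, 8 mm thick (y), 130 mm high, at the rack's -y end (rack y -168 to -160 mm), carrying a sprung grey backing pad that faces the row. Origin: centre of the plate's lower edge, axes as the rack's.
- pad_zone (a point): Point fixed to the plate where the sprung pad's free face is on average (rack y -135 mm); the real face, 56 x 56 mm, lies up to 5 mm to either side of it, different each time and not reported, so 0 to 10 mm may be empty between pad and first box. Pressed, the pad gives at once, 3 N per mm, and bottoms after 6 mm; a closed row should press it in about 2 mm (6 N).
- bookend: Sliding stop at the other (+y) end of the row: dark steel block 60 mm (x) x 26 mm (y) x 62 mm high, on the channel floor. Origin: centre of its underside, 8 mm above the table, axes as the rack's. It slides only along rack y, stiffly (about 6 N), and stays where it is left; no spring. Its origin is at rack y = 53 mm at the start (touching the fifth box) and it can move 42 mm outwards from there to a hard stop.
- control_box: The control sample: white box with grey lid, 34 mm wide (its y) x 60 mm deep (its x) x 75 mm high, the only one with a round knob on its lid (steel, 22 mm across, 20 mm high above the lid). Origin: centre of its underside, axes as the rack's at the start. Second, third, fourth or fifth in the row counted from the tall end plate. About 100 g; lower edges rounded 5 mm, as on all the boxes.
- first_box: White box with flat grey lid, 34 mm wide (its y) x 60 mm deep (its x) x 75 mm high, first in the row, nearest the tall end plate (its origin at rack y = -113 mm at the start; the others follow without gaps at 34 mm pitch). The six boxes together drag on the channel floor with some 3 to 6 N. Origin: centre of underside. About 100 g.
- sample_box: The loose new sample: white box with flat grey lid, 34 mm wide (its y) x 60 mm deep (its x) x 75 mm high, standing upright by itself on the table in front of the rack (robot side). Origin: centre of its underside. Lower edges rounded 5 mm. About 100 g.
- dish: Bystander: shallow glass dish, 90 mm across, 16 mm high, on the table. Origin: centre of underside.
- jar: Bystander: amber glass jar, 64 mm across, 90 mm high, on the table. Origin: centre of underside.
- tweezers: Bystander: steel tweezers about 135 mm long lying on the table, 6 mm high. Origin: near the middle, on the underside.
- box_a: White box with flat grey lid, 34 mm wide (its y) x 60 mm deep (its x) x 75 mm high, standing in the row, in any of the second to fifth places from the tall end plate. Origin: centre of underside. About 100 g.
- box_b: White box with flat grey lid, 34 mm wide (its y) x 60 mm deep (its x) x 75 mm high, standing in the row, in any of the second to fifth places from the tall end plate. Origin: centre of underside. About 100 g.
- box_c: White box with flat grey lid, 34 mm wide (its y) x 60 mm deep (its x) x 75 mm high, standing in the row, in any of the second to fifth places from the tall end plate. Origin: centre of underside. About 100 g.
Things that resemble listed ones, but are neither listed nor needed, are in the scene too. Leave any green or red look-alike of the sample_box alone.

How it is judged (in metres and radians):
At the end, for the whole second after the job is handed in: Sample box beside the control box on its tall-plate side (centres 31-37.5 mm apart), within 5 mm of the rack centre line, square to 0.08 rad; all six boxes upright (0.05 rad), on the floor (2.5 mm), at rest; bookend bears on the row (over 0.5 N) and the row presses the sprung pad with over 2.5 N (y of sample_box in the frame of control_box between -0.0375 and -0.031 m and x of sample_box in the frame of rack between -0.005 and 0.005 m and angle between the x axis of sample_box and the x axis of rack, either way round below 0.08 rad and contact force between end_plate and anything else above 2.5 N and (contact force between bookend and first_box above 0.5 N or contact force between bookend and box_a above 0.5 N or contact force between bookend and control_box above 0.5 N or contact force between bookend and box_b above 0.5 N or contact force between bookend and box_c above 0.5 N) and z of first_box in the frame of rack between 0.006 and 0.0105 m and angle between each of first_box, box_a, control_box, box_b, box_c, sample_box's own z axis and vertical below 0.05 rad and linear speed of each of first_box, box_a, control_box, box_b, box_c, sample_box below 0.01 m/s and z of box_a in the frame of rack between 0.006 and 0.0105 m and z of control_box in the frame of rack between 0.006 and 0.0105 m and z of box_b in the frame of rack between 0.006 and 0.0105 m and z of box_c in the frame of rack between 0.006 and 0.0105 m and z of sample_box in the frame of rack between 0.006 and 0.0105 m); the robot touches nothing.
It fails at once if the sprung pad (or its plate) is pressed with more than 12 N (4 mm in), or the bookend and a box are pressed together with more than 25 N (contact force between end_plate and anything else above 12 N or contact force between bookend and first_box above 25 N or contact force between bookend and box_a above 25 N or contact force between bookend and control_box above 25 N or contact force between bookend and box_b above 25 N or contact force between bookend and box_c above 25 N or contact force between bookend and sample_box above 25 N).
It fails at once if the sample box is forced against a neighbour with more than 25 N (contact force between sample_box and first_box above 25 N or contact force between sample_box and box_a above 25 N or contact force between sample_box and control_box above 25 N or contact force between sample_box and box_b above 25 N or contact force between sample_box and box_c above 25 N).
It fails at once if a box of the row is lifted out (more than 12 mm off the floor) or tipped more than 0.25 rad (z of any of first_box, box_a, control_box, box_b, box_c in the frame of rack above 0.02 m or angle between any of first_box, box_a, control_box, box_b, box_c's own z axis and vertical above 0.25 rad).
It fails at once if the dish, jar or tweezers are moved more than 20 mm (distance of any of dish, jar, tweezers from where it was at the start of the episode above 0.02 m).
It also fails if it takes over 62 s, if anything falls off the work surface, if the arm or the gripper's body presses on something with over 40 N, if the wrist force passes 120 N, or if a joint passes its speed limit or range.

## Robot

A 6-joint arm with a two-finger parallel gripper is mounted at the origin on the work surface. World frame = base frame: x ahead of the robot, y to its left, z up, the work surface at z = 0. Lengths are in mm, angles in rad, forces in N, time in s.
With the tool pointing down it reaches from about 325 to 900 mm from the base axis. Payload 3.5 kg.
Tool frame: the origin (TCP) lies between the finger pads; the fingertips stand 22 mm ahead of it and the grasp point (between the pads) lies 3 mm ahead of it (nose_length is the distance from the TCP to the fingertips, in mm); z points along the fingers, y is the direction in which the jaws open and shut (so a half turn about z gives the same grasp; the last joint's range is limited). The gripper opens to 85 mm and grips with 20 to 120 N. Pads are 22 mm wide; open, the fingers measure 114 mm over their backs; the gripper's body (76 mm by 85 mm) begins 54 mm behind the grasp point. The pads swing forward as they close: fully open they stand 13 mm farther back than shut.
Start: joints at [-1.205, 0.276, -0.026, 1.268, 0, 1.467], TCP at [282.373, -557.573, 253.313] pointing down, gripper open.
Joint ranges: [-3.12, 3.12], [-0.85, 1.88], [-1.08, 1.24], [-1.95, 2.15], [-1.57, 1.53], [-3.14, 3.14]. Speed limits (rad/s): [2.57, 2.57, 3.14, 3.14, 3.14, 3.14].

## Interface

Orientations are given as a unit quaternion [x, y, z, w].
In Python, from cell import get_obs, read_camera, hand_in, nose_length gives the robot as it stands.
- The arm moves only by the tool arm_command, never from a script. Its argument "steps" is a list of rows, each a list of 3 entries, a list of its own where there are three numbers: the shift along the tool's x, y, z in mm, then the turn, a rotation vector about the tool's x, y, z in degrees, then the finger opening in mm, from 0 to 85.4. A call has exactly 5 rows; each row shifts and turns the commanded pose from where the row before left it, along the tool's axes as they then stand; what a row does not reach is not made up. A row lasts 1/12 s, in which the tool goes at most 41.7 mm and 7.16 degrees, less where a joint would pass 70% of its speed; a pose out of reach is approached as far as the arm can. A call with a gripper value outside its range is refused whole. The fingers move at their own pace and stop on an object; "newtons" is the grip in N (left out, the last holds). Time passes only in rows, so rows that do not move let the fingers close, or fill a call up. It gives the time, the measured TCP pose, the force and the opening at its end, in the units of the state.
- get_obs(): the state, without advancing time (a new reading comes with each control period).
- read_camera(name): name is "scene" or "side" or "wrist"; returns a dict with "pixels" (400x640x3 uint8, blue, green, red), "fx", "fy", "cx", "cy" (pixels), "R" (3x3) and "t" (3): a world point X has camera coordinates R X + t; the wrist camera has in their place "T_tool_cam" (4x4, takes a point from camera to tool coordinates, whose origin is the TCP and whose axes are the flange's). Camera axes: x right, y down, z forward; pixel columns grow to the right and rows downward; lengths in mm; the calibration is good to about 2 mm. A picture is of the moment at which its call begins: read the wrist's pose just before it. There is no depth.
- hand_in(): hands the job in, once; it reports no verdict.
The state is a dict: "t": time; "q": joint angles; "dq": joint speeds; "effort": joint torques, N m; "tcp_pos": TCP position; "tool_rot": TCP orientation; "force": force on the tool from outside, world axes, zero at the start; "torque": the same for the moment, N m; "grip_width": opening from 0.0 (shut) to 1.0 (fully open).
Only numpy, scipy, OpenCV 4.12 (cv2) and the standard library are available. Lean on these libraries where they do the work, as an engineer would, in place of code of your own. Each camera call takes 0.05 s, during which the arm holds its last target. There are 200 camera calls.

## Working session

There is one attempt and no reset: what is moved stays moved. The work goes in short steps, Python scripts to look and compute and a tool call to move; the robot and the scene stay as the last step left them, time stands still between calls to the robot, and variables do not carry over. Pictures are saved under pics/ and viewed, about 8 in all and at most 12, crops included, and the job is handed in when it is done.

Besides the shell and the picture viewer there is one more tool, called as name(argument=value, ...) on one line, values as JSON. arm_command: Moves the arm, as the interface text tells. Its arguments: {"type":"object","properties":{"steps":{"type":"array"},"newtons":{"type":"number"}},"required":["steps"]}

```bash
ls; mkdir -p pics; cat > h.py <<'E'
import numpy as np,cv2
from cell import get_obs,read_camera,hand_in,nose_length
from scipy.spatial.transform import Rotation as Ro
def cast(c,u,v,z,o=None):
    d=np.array([(u-c['cx'])/c['fx'],(v-c['cy'])/c['fy'],1.])
    if 'R' in c: R=np.array(c['R']);p=-R.T@np.array(c['t']);d=R.T@d
    else:
        T=np.array(c['T_tool_cam']);Rt=Ro.from_quat(o['tool_rot']).as_matrix()
        p=Rt@T[:3,3]+np.array(o['tcp_pos']);d=Rt@T[:3,:3]@d
    return p+d*(z-p[2])/d[2]
def proj(c,X,o=None):
    X=np.array(X,float)
    if 'R' in c: x=np.array(c['R'])@X+np.array(c['t'])
    else:
        T=np.array(c['T_tool_cam']);Rt=Ro.from_quat(o['tool_rot']).as_matrix()
        x=T[:3,:3].T@(Rt.T@(X-np.array(o['tcp_pos']))-T[:3,3])
    return c['fx']*x[0]/x[2]+c['cx'],c['fy']*x[1]/x[2]+c['cy']
E
python3 - <<'E'
from h import *
o=get_obs();print(o,nose_length)
for n in ['scene','side']:
    c=read_camera(n);cv2.imwrite(f'pics/{n}0.png',c['pixels']);print(n,c['fx'],-np.array(c['R']).T@c['t'],np.array(c['R'])[2])
E
```

```text
pics
{'t': 0.0, 'q': array([-1.20540941e+00,  2.77156424e-01, -2.79056186e-02,  1.26802266e+00,
        7.37895033e-06,  1.46745269e+00]), 'dq': array([-0.00076946, -0.00025136,  0.0002024 ,  0.00123088, -0.00017987,
       -0.00201033]), 'effort': array([-7.49082828e-04, -4.45513558e+01,  2.95201099e+01,  1.62728084e-02,
       -6.23192318e-05,  4.78042438e-06]), 'tcp_pos': array([ 282.10189883, -556.87423948,  252.13346953]), 'tool_rot': array([ 9.72661301e-01,  2.32225502e-01, -1.45826864e-04, -1.13486218e-03]), 'force': array([ 0.05404079, -0.73233407, -0.21223356]), 'torque': array([ 0.01442902,  0.0127966 , -0.03518605]), 'grip_width': 0.9973367912128255} 22.0
scene 396.43286578919395 [1068.57988361  303.82635166  803.3294995 ] [-0.56504099 -0.31109376 -0.76416579]
side 424.3809654121694 [ -15.24688894 -591.92047144  609.62284284] [ 0.53344443  0.62198075 -0.57321634]
```

View pics/scene0.png

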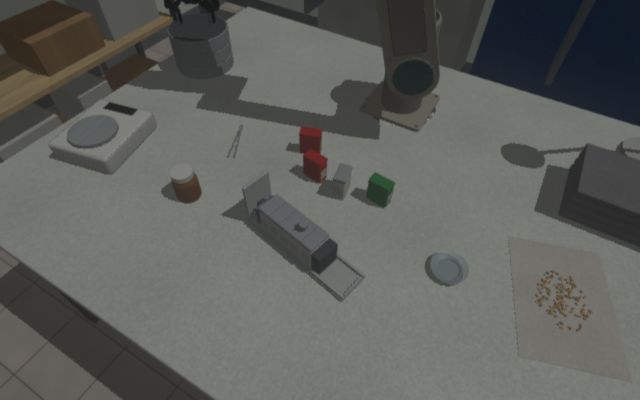

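View pics/side0.png

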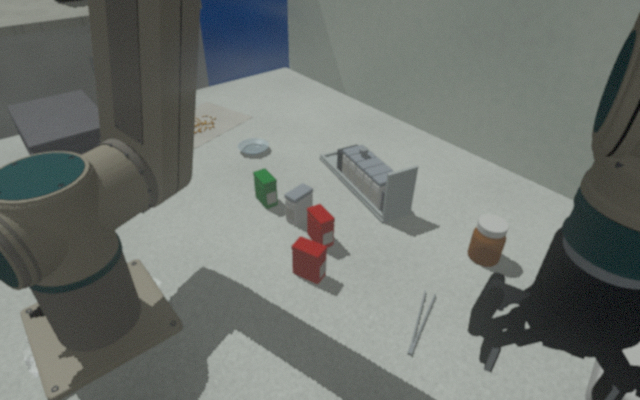

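The scene view shows the rack from about (258,190) to (350,290), with the knob near (302,227) and the sample box near (343,180), red and green look-alikes beside it. The side view shows the same layout. I'll enlarge both.

```bash
python3 - <<'E'
import cv2,numpy as np
a=cv2.imread('pics/scene0.png')[110:310,230:410]; b=cv2.imread('pics/side0.png')[130:240,250:430]
a=cv2.resize(a[:,:],None,fx=3,fy=3,interpolation=2); b=cv2.resize(b,None,fx=4,fy=4,interpolation=2)
g=lambda x:np.clip(x*1.8,0,255).astype('uint8')
cv2.imwrite('pics/a.png',g(a));cv2.imwrite('pics/b.png',g(b))
E
```

```text
(no output)
```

View pics/a.png

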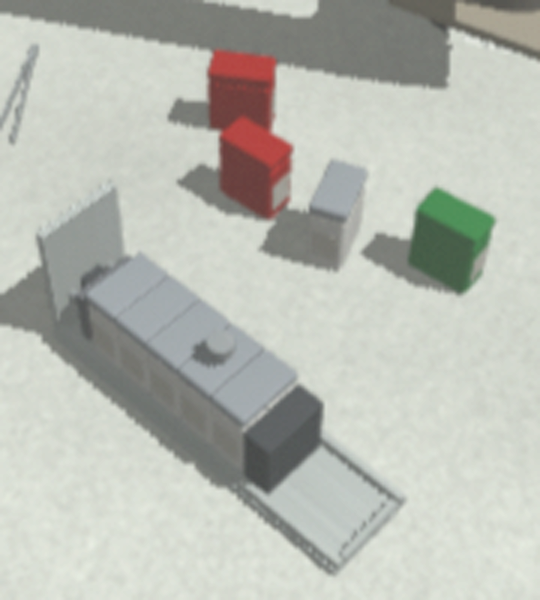

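View pics/b.png

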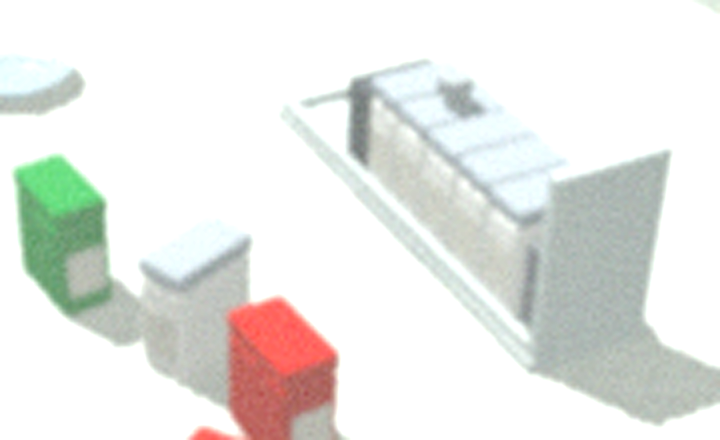

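Box order from the tall plate is flat, flat, flat, knob, flat, then bookend, so the control box is 4th. The sample lid is at crop (338,190). I'll cast rays from these corner pixels onto the known heights.

```bash
python3 - <<'E'
from h import *
s=read_camera('scene');d=read_camera('side')
S=lambda u,v,z:cast(s,230+u/3,110+v/3,z)[:2]
D=lambda u,v,z:cast(d,250+u/4,130+v/4,z)[:2]
def rep(n,P):
    P=np.array(P);print(n,P.round(0).tolist(),'sides',np.linalg.norm(P-np.roll(P,-1,0),axis=1).round(0),'c',P.mean(0).round(1))
rep('row lids scene',[S(88,292,83),S(138,255,83),S(298,378,83),S(245,420,83)])
rep('row lids side',[D(525,222,83),D(568,160,83),D(432,62,83),D(372,80,83)])
rep('sample scene',[S(338,160,75),S(368,172,75),S(346,218,75),S(308,206,75)])
rep('sample side',[D(140,262,75),D(212,222,75),D(250,240,75),D(185,287,75)])
print('knob',S(221,340,103),D(458,84,103))
print('rack end',S(403,500,16),S(335,573,16),D(285,105,16))
E
```

```text
row lids scene [[642.0, -93.0], [591.0, -82.0], [628.0, 84.0], [679.0, 70.0]] sides [ 52. 170.  53. 167.] c [635.   -5.2]
row lids side [[581.0, -94.0], [646.0, -66.0], [664.0, 66.0], [619.0, 73.0]] sides [ 71. 134.  46. 172.] c [627.5  -5.5]
sample scene [[409.0, 0.0], [408.0, 29.0], [464.0, 38.0], [469.0, 4.0]] sides [29. 57. 34. 60.] c [437.6  18. ]
sample side [[401.0, 16.0], [454.0, 22.0], [459.0, -5.0], [406.0, -17.0]] sides [53. 27. 55. 33.] c [430.    3.9]
knob [640.20761173  26.22223058] [632.20041651  12.15409838]
rack end [641.69366574 184.14995918] [718.28303542 168.22964081] [630.36591242 168.97566655]
```

```bash
cat >> h.py <<'E'
def yaw(o): x=Ro.from_quat(o['tool_rot']).as_matrix()[:,0]; return np.arctan2(x[1],x[0])
def plan(P,a,n,o=None):
    """rows to bring TCP to P (mm) with tool x at world angle a, pointing down"""
    o=o or get_obs();p=np.array(o['tcp_pos']);R=Ro.from_quat(o['tool_rot'])
    c,s=np.cos(a),np.sin(a)
    G=Ro.from_matrix(np.array([[c,s,0],[s,-c,0],[0,0,-1.]]));w=(R.inv()*G).as_rotvec()/n
    for i in range(n):
        print([(R.inv().apply((np.array(P)-p)/n)).round(1).tolist(),np.degrees(w).round(2).tolist()]);R=R*Ro.from_rotvec(w)
def show(o): print('t',round(o['t'],2),'tcp',o['tcp_pos'].round(1),'yaw',round(yaw(o),3),'F',o['force'].round(1),'g',round(o['grip_width']*85.4,1))
E
python3 - <<'E'
from h import *
c=read_camera('wrist');print(np.array(c['T_tool_cam']).round(3),c['fx'],c['cx'],c['cy'])
plan((530,10,320),1.349,20)
E
```

```text
[[-0.00000e+00 -9.58000e-01 -2.86000e-01  7.23310e+01]
 [ 1.00000e+00 -0.00000e+00  0.00000e+00 -5.30000e-02]
 [-0.00000e+00 -2.86000e-01  9.58000e-01 -1.20976e+02]
 [ 0.00000e+00  0.00000e+00  0.00000e+00  1.00000e+00]] 339.14955369845956 312.43643309286097 196.33297580857015
[[23.9, -19.7, -3.3], [-0.0, -0.0, -2.52]]
[[24.7, -18.6, -3.3], [-0.0, -0.0, -2.52]]
[[25.5, -17.5, -3.3], [-0.0, -0.0, -2.52]]
[[26.3, -16.4, -3.3], [-0.0, -0.0, -2.52]]
[[26.9, -15.2, -3.3], [-0.0, -0.0, -2.52]]
[[27.6, -14.0, -3.3], [-0.0, -0.0, -2.52]]
[[28.2, -12.8, -3.3], [-0.0, -0.0, -2.52]]
[[28.7, -11.5, -3.3], [-0.0, -0.0, -2.52]]
[[29.2, -10.3, -3.4], [-0.0, -0.0, -2.52]]
[[29.6, -9.0, -3.4], [-0.0, -0.0, -2.52]]
[[30.0, -7.7, -3.4], [-0.0, -0.0, -2.52]]
[[30.3, -6.3, -3.4], [-0.0, -0.0, -2.52]]
[[30.5, -5.0, -3.4], [-0.0, -0.0, -2.52]]
[[30.7, -3.6, -3.4], [-0.0, -0.0, -2.52]]
[[30.9, -2.3, -3.4], [-0.0, -0.0, -2.52]]
[[30.9, -0.9, -3.4], [-0.0, -0.0, -2.52]]
[[30.9, 0.4, -3.4], [-0.0, -0.0, -2.52]]
[[30.9, 1.8, -3.4], [-0.0, -0.0, -2.52]]
[[30.8, 3.2, -3.4], [-0.0, -0.0, -2.52]]
[[30.6, 4.5, -3.4], [-0.0, -0.0, -2.52]]
```

arm_command(steps=[[[24,-19.7,-3.3],[0,0,-2.5],85],[[24.7,-18.6,-3.3],[0,0,-2.5],85],[[25.5,-17.5,-3.3],[0,0,-2.5],85],[[26.3,-16.4,-3.3],[0,0,-2.5],85],[[27,-15.2,-3.3],[0,0,-2.5],85]], newtons=25)

```text
t: 0.67
tcp_pos: [344.9, -414.4, 269.8]
tool_rot: [0.941, 0.338, 0.0, -0.0]
force: [1.1, -0.3, 0.2]
grip_width: 0.995
```

arm_command(steps=[[[27.6,-14,-3.3],[0,0,-2.5],85],[[28.2,-12.8,-3.3],[0,0,-2.5],85],[[28.7,-11.5,-3.3],[0,0,-2.5],85],[[29.2,-10.3,-3.4],[0,0,-2.5],85],[[29.6,-9,-3.4],[0,0,-2.5],85]])

```text
t: 1.08
tcp_pos: [407.2, -272.6, 286.7]
tool_rot: [0.899, 0.438, 0.0, 0.0]
force: [0.6, -1.2, -0.4]
grip_width: 1.0
```

arm_command(steps=[[[30,-7.7,-3.4],[0,0,-2.5],85],[[30.3,-6.3,-3.4],[0,0,-2.5],85],[[30.5,-5,-3.4],[0,0,-2.5],85],[[30.7,-3.6,-3.4],[0,0,-2.5],85],[[30.9,-2.3,-3.4],[0,0,-2.5],85]])

```text
t: 1.5
tcp_pos: [469.8, -131.1, 303.8]
tool_rot: [0.846, 0.533, 0.0, 0.0]
force: [0.3, -0.5, -0.1]
grip_width: 0.996
```

arm_command(steps=[[[30.9,-0.9,-3.4],[0,0,-2.5],85],[[30.9,0.4,-3.4],[0,0,-2.5],85],[[30.9,1.8,-3.4],[0,0,-2.5],85],[[30.8,3.2,-3.4],[0,0,-2.5],85],[[30.6,4.5,-3.4],[0,0,-2.5],85]])

```text
t: 1.92
tcp_pos: [532.7, 10.3, 320.7]
tool_rot: [0.783, 0.622, 0.0, 0.0]
force: [-0.1, -0.4, -0.0]
grip_width: 0.996
```

arm_command(steps=[[[0,0,0],[0,0,0],85],[[0,0,0],[0,0,0],85],[[0,0,0],[0,0,0],85],[[0,0,0],[0,0,0],85],[[0,0,0],[0,0,0],85]])

```text
t: 2.33
tcp_pos: [531.9, 7.7, 320.3]
tool_rot: [0.784, 0.621, -0.0, -0.0]
force: [-0.6, 0.1, 0.2]
grip_width: 0.993
```

```bash
python3 - <<'E'
from h import *
o=get_obs();show(o);c=read_camera('wrist');cv2.imwrite('pics/w1.png',np.clip(c['pixels']*1.6,0,255).astype('uint8'))
import pickle;pickle.dump((o,c),open('w1.pkl','wb'))
E
```

```text
t 2.33 tcp [531.9   7.7 320.3] yaw 1.34 F [-0.6  0.1  0.2] g 84.8
```

View pics/w1.png

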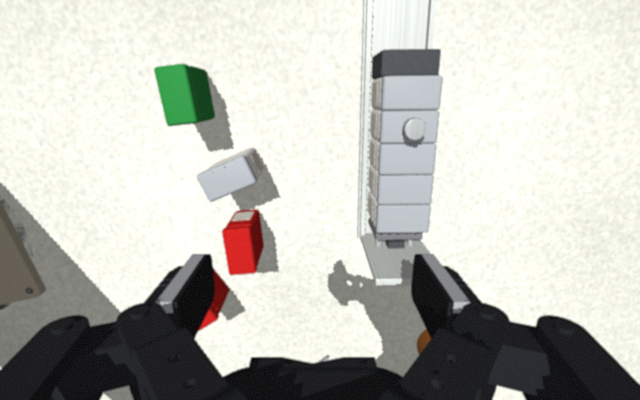

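The wrist view shows the row lids from (370,233) to (440,76), with the knob on the 4th lid at (414,128). The sample lid is centred near (226,177), clear of its neighbours at both ends. I'll measure the lids by mask.

```bash
python3 - <<'E'
from h import *
import pickle;o,c=pickle.load(open('w1.pkl','rb'));im=c['pixels'].astype(int)
for n,p in dict(lid=(400,190),slid=(226,178),table=(300,120),face=(253,160),rackfloor=(400,25),gap=(400,204)).items(): print(n,im[p[1],p[0]])
b,g,r=im[...,0],im[...,1],im[...,2]
m=((b-r>4)&(b>90)&(b<170)).astype('uint8')
m=cv2.morphologyEx(m,cv2.MORPH_OPEN,np.ones((3,3)))
n,l,st,ce=cv2.connectedComponentsWithStats(m)
for i in range(1,n):
    if st[i,4]<300: continue
    cs,_=cv2.findContours((l==i).astype('uint8'),0,2);bx=cv2.boxPoints(cv2.minAreaRect(cs[0]))
    z=75 if st[i,0]<300 else 83
    P=np.array([cast(c,u,v,z,o)[:2] for u,v in bx])
    e=P[1]-P[0];f=P[2]-P[1]
    print(st[i],bx.round().tolist(),P.mean(0).round(1),np.linalg.norm(e).round(1),np.arctan2(e[1],e[0]).round(3),np.linalg.norm(f).round(1),np.arctan2(f[1],f[0]).round(3))
q=[(369,233),(429,232),(441,76),(372,79)]
print([cast(c,u,v,83,o)[:2].round(1).tolist() for u,v in q]);print('knob',cast(c,414,128,103,o).round(1), 'bookend far edge',cast(c,373,51,70,o).round(1),cast(c,440,49,70,o).round(1))
for s in range(4):
    v=[220,190,160,95][s];row=m[v];us=np.where(row[340:470])[0]+340;A=[cast(c,u,v,83,o)[:2] for u in (us[0],us[-1])];print(v,us[0],us[-1],np.round(A,1).tolist(),np.mean(A,0).round(1))
E
```

```text
lid [129 125 122]
slid [130 126 122]
table [154 162 161]
face [85 89 91]
rackfloor [147 152 149]
gap [102  99  96]
[ 377   75   64  158 7908] [[376.0, 232.0], [383.0, 72.0], [441.0, 75.0], [433.0, 235.0]] [632.3  -8.6] 170.7 1.348 57.5 -0.276
[ 198  156   57   44 1450] [[197.0, 175.0], [244.0, 155.0], [256.0, 182.0], [208.0, 202.0]] [434.4  13.9] 58.2 0.167 32.1 -1.45
[[576.3, -83.0], [643.0, -97.4], [677.0, 66.7], [609.6, 79.7]]
knob [638.1  25.3 103. ] bookend far edge [617.6 105.9  70. ] [683.9  92.2  70. ]
220 377 428 [[588.0, -69.5], [643.8, -82.7]] [615.9 -76.1]
190 378 430 [[595.2, -35.2], [650.7, -48.3]] [623.  -41.7]
160 380 433 [[603.1, -2.9], [658.2, -15.9]] [630.7  -9.4]
95 383 439 [[617.6, 62.0], [672.8, 49.0]] [645.2  55.5]
```

Rack estimate: origin about (641,36), y axis at 1.354 rad, and the knob and row centre agree within 2 mm. The sample box is at about (434,14) with its long axis at +0.167 rad. I'll move the bookend first.

arm_command(steps=[[[20.8,20,28],[0,0,-0.8],85],[[20.8,20,28],[0,0,0],85],[[20.8,20,28],[0,0,0],85],[[20.8,20,28],[0,0,0],85],[[20.8,20,28],[0,0,0],85]])

```text
t: 2.8
tcp_pos: [653.5, 88.2, 179.3]
tool_rot: [0.78, 0.626, 0.0, 0.0]
force: [-0.3, -0.9, 0.4]
grip_width: 0.995
```

arm_command(steps=[[[0,0,15],[0,0,0],85],[[0,0,15],[0,0,0],85],[[0,0,5],[0,0,0],85],[[0,0,0],[0,0,0],85],[[0,0,0],[0,0,0],85]])

```text
t: 3.22
tcp_pos: [652.5, 87.9, 146.0]
tool_rot: [0.779, 0.627, 0.0, 0.0]
force: [0.3, -0.0, 1.2]
grip_width: 0.996
```

```bash
python3 - <<'E'
from h import *
o=get_obs();show(o);c=read_camera('wrist')
print('expected bookend corners px',[np.round(proj(c,np.array([640.8,35.9,0])+x*np.array([.977,-.215,0])+y*np.array([.215,.977,0])+[0,0,70],o)) for x in(-30,30) for y in (40,66)])
cv2.imwrite('pics/w2.png',np.clip(c['pixels']*1.6,0,255).astype('uint8'))
plan((652,88,46),1.354,5,o)
E
```

```text
t 3.22 tcp [652.5  87.9 146. ] yaw 1.354 F [ 0.3 -0.   1.2] g 85.0
expected bookend corners px [array([265., 237.]), array([263., 198.]), array([360., 237.]), array([362., 198.])]
[[-0.0, -0.1, 20.0], [0.0, -0.0, 0.0]]
[[-0.0, -0.1, 20.0], [0.0, -0.0, 0.0]]
[[-0.0, -0.1, 20.0], [0.0, -0.0, 0.0]]
[[-0.0, -0.1, 20.0], [0.0, -0.0, 0.0]]
[[-0.0, -0.1, 20.0], [0.0, -0.0, 0.0]]
```

View pics/w2.png

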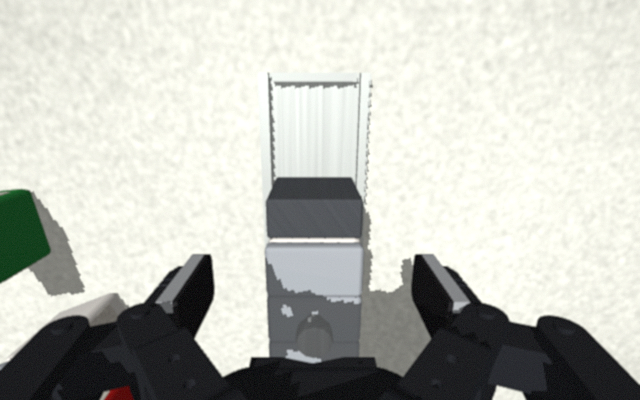

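Bookend top corners at (267,238), (361,238), (267,197) and (359,197) match the prediction within about 2 px. Descending to grip it and drag it out about 41 mm.

arm_command(steps=[[[0,0,20],[0,0,0],85],[[0,0,20],[0,0,0],85],[[0,0,20],[0,0,0],85],[[0,0,20],[0,0,0],85],[[0,0,20],[0,0,0],85]], newtons=40)

```text
t: 3.68
tcp_pos: [654.1, 88.3, 47.1]
tool_rot: [0.779, 0.627, 0.002, 0.001]
force: [-0.2, -0.1, -0.8]
grip_width: 0.997
```

arm_command(steps=[[[0,0,0],[0,0,0],75],[[0,0,0],[0,0,0],65],[[0,0,0],[0,0,0],50],[[0,0,0],[0,0,0],50],[[0,0,0],[0,0,0],50]])

```text
t: 4.1
tcp_pos: [653.6, 88.3, 47.3]
tool_rot: [0.779, 0.627, 0.001, 0.001]
force: [-0.6, -1.6, 1.1]
grip_width: 0.697
```

arm_command(steps=[[[0,0,0],[0,0,0],50],[[0,0,0],[0,0,0],50],[[1,0,0],[0,0,0],50],[[2,0,0],[0,0,0],50],[[3,0,0],[0,0,0],50]])

```text
t: 4.52
tcp_pos: [654.6, 92.8, 47.3]
tool_rot: [0.779, 0.627, -0.0, 0.002]
force: [-3.4, -6.0, 7.6]
grip_width: 0.696
```

arm_command(steps=[[[4,0,0],[0,0,0],50],[[5,0,0],[0,0,0],50],[[5,0,0],[0,0,0],50],[[5,0,0],[0,0,0],50],[[5,0,0],[0,0,0],50]])

```text
t: 4.93
tcp_pos: [659.9, 116.5, 47.3]
tool_rot: [0.779, 0.627, -0.0, 0.002]
force: [-2.0, -6.3, 6.7]
grip_width: 0.697
```

arm_command(steps=[[[5,0,0],[0,0,0],50],[[4,0,0],[0,0,0],50],[[2,0,0],[0,0,0],50],[[0,0,0],[0,0,0],50],[[0,0,0],[0,0,0],50]])

```text
t: 5.35
tcp_pos: [662.4, 127.8, 47.3]
tool_rot: [0.779, 0.627, 0.0, 0.001]
force: [-0.7, -3.9, 5.6]
grip_width: 0.697
```

arm_command(steps=[[[0,0,0],[0,0,0],70],[[0,0,0],[0,0,0],85],[[0,0,0],[0,0,0],85],[[0,0,0],[0,0,0],85],[[0,0,-10],[0,0,0],85]])

```text
t: 5.77
tcp_pos: [659.3, 128.6, 53.4]
tool_rot: [0.779, 0.627, -0.002, -0.001]
force: [-0.4, -0.2, -0.5]
grip_width: 1.001
```

arm_command(steps=[[[0,0,-10],[0,0,0],85],[[0,0,0],[0,0,0],85],[[-15,0,0],[0,0,0],85],[[-15,0,0],[0,0,0],85],[[-15,0,0],[0,0,0],85]])

```text
t: 6.18
tcp_pos: [651.1, 83.2, 65.5]
tool_rot: [0.779, 0.627, -0.0, 0.0]
force: [-0.1, 1.1, -0.3]
grip_width: 0.994
```

arm_command(steps=[[[-15,0,0],[0,0,0],85],[[-15,0,0],[0,0,0],85],[[-15,0,0],[0,0,0],85],[[-14,0,0],[0,0,0],85],[[0,0,0],[0,0,0],85]])

```text
t: 6.6
tcp_pos: [638.2, 23.8, 65.3]
tool_rot: [0.78, 0.626, -0.001, 0.0]
force: [-0.2, -0.2, -0.5]
grip_width: 0.992
```

arm_command(steps=[[[0,0,0],[0,0,0],85],[[0,0,0],[0,0,0],85],[[0,0,0],[0,0,0],85],[[0,0,0],[0,0,0],85],[[0,0,0],[0,0,0],85]])

```text
t: 7.02
tcp_pos: [639.2, 27.7, 65.5]
tool_rot: [0.779, 0.627, 0.0, 0.0]
force: [-0.9, -0.2, -0.6]
grip_width: 0.996
```

```bash
python3 - <<'E'
from h import *
o=get_obs();show(o);c=read_camera('scene');s=c['pixels'][160:310,230:380];cv2.imwrite('pics/s2.png',cv2.resize(np.clip(s*1.6,0,255).astype('uint8'),None,fx=3,fy=3,interpolation=2))
plan((639.3,25.1,65),1.354,1,o)
E
```

```text
t 7.02 tcp [639.2  27.7  65.5] yaw 1.356 F [-0.9 -0.2 -0.6] g 85.0
[[-2.5, 0.6, 0.5], [0.01, -0.01, 0.14]]
```

arm_command(steps=[[[-2.5,0.6,0],[0,0,0],75],[[0,0,0],[0,0,0],65],[[0,0,0],[0,0,0],50],[[0,0,0],[0,0,0],50],[[0,0,0],[0,0,0],50]], newtons=20)

```text
t: 7.48
tcp_pos: [639.3, 24.4, 65.6]
tool_rot: [0.779, 0.627, 0.0, 0.0]
force: [0.3, 0.4, -0.4]
grip_width: 0.701
```

arm_command(steps=[[[0,0,0],[0,0,0],50],[[1,0,0],[0,0,0],50],[[2,0,0],[0,0,0],50],[[3,0,0],[0,0,0],50],[[3,0,0],[0,0,0],50]])

```text
t: 7.9
tcp_pos: [641.0, 33.1, 65.6]
tool_rot: [0.779, 0.627, -0.0, 0.0]
force: [-0.1, -1.9, 1.0]
grip_width: 0.698
```

arm_command(steps=[[[3,0,0],[0,0,0],50],[[3,0,0],[0,0,0],50],[[3,0,0],[0,0,0],50],[[3,0,0],[0,0,0],50],[[3,0,0],[0,0,0],50]])

```text
t: 8.32
tcp_pos: [644.3, 48.2, 65.6]
tool_rot: [0.779, 0.627, -0.0, 0.0]
force: [-0.1, -2.5, 2.1]
grip_width: 0.697
```

arm_command(steps=[[[4,0,0],[0,0,0],50],[[4,0,0],[0,0,0],50],[[4,0,0],[0,0,0],50],[[2,0,0],[0,0,0],50],[[0,0,0],[0,0,0],50]])

```text
t: 8.73
tcp_pos: [647.5, 62.4, 65.6]
tool_rot: [0.779, 0.627, 0.0, -0.0]
force: [-0.8, -0.4, 1.8]
grip_width: 0.703
```

```bash
python3 - <<'E'
from h import *
o=get_obs();show(o);c=read_camera('scene');s=c['pixels'][160:310,230:380];cv2.imwrite('pics/s3.png',cv2.resize(np.clip(s*1.6,0,255).astype('uint8'),None,fx=3,fy=3,interpolation=2))
E
```

```text
t 8.73 tcp [647.5  62.4  65.6] yaw 1.356 F [-0.8 -0.4  1.8] g 60.1
```

View pics/s3.png

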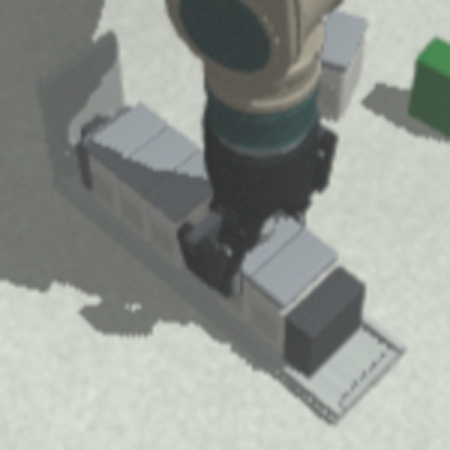

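The row is parted by about 39 mm with boxes 4 and 5 upright. I'll pull 2.5 mm more, release and rise.

arm_command(steps=[[[1,0,0],[0,0,0],50],[[1,0,0],[0,0,0],50],[[0.5,0,0],[0,0,0],50],[[0,0,0],[0,0,0],50],[[0,0,0],[0,0,0],50]])

```text
t: 9.2
tcp_pos: [647.8, 63.8, 65.6]
tool_rot: [0.779, 0.627, -0.0, 0.0]
force: [-1.1, -2.7, 2.2]
grip_width: 0.696
```

arm_command(steps=[[[0,0,0],[0,0,0],66],[[0,0,0],[0,0,0],85],[[0,0,0],[0,0,0],85],[[0,0,-15],[0,0,0],85],[[0,0,-35],[0,0,0],85]])

```text
t: 9.62
tcp_pos: [643.1, 64.5, 110.1]
tool_rot: [0.779, 0.627, -0.004, -0.004]
force: [-0.7, -1.0, -0.4]
grip_width: 0.997
```

arm_command(steps=[[[0,0,-35],[0,0,0],85],[[0,0,-35],[0,0,0],85],[[0,0,-35],[0,0,0],85],[[0,0,0],[0,0,0],85],[[0,0,0],[0,0,0],85]])

```text
t: 10.03
tcp_pos: [649.9, 64.5, 223.9]
tool_rot: [0.779, 0.627, 0.003, 0.002]
force: [-0.5, 0.0, -0.3]
grip_width: 0.995
```

```bash
python3 - <<'E'
from h import *
o=get_obs();show(o);plan((434.5,14,170),1.738,10)
c=read_camera('wrist');im=c['pixels'];cv2.imwrite('pics/w3.png',np.clip(im*1.6,0,255).astype('uint8'))
import pickle;pickle.dump((o,c),open('w3.pkl','wb'))
E
```

```text
t 10.03 tcp [649.9  64.5 223.9] yaw 1.356 F [-0.5  0.  -0.3] g 85.0
[[-9.5, -20.0, 5.2], [0.04, -0.01, -2.19]]
[[-8.8, -20.3, 5.3], [0.04, -0.01, -2.19]]
[[-8.0, -20.7, 5.3], [0.04, -0.01, -2.19]]
[[-7.2, -21.0, 5.3], [0.04, -0.01, -2.19]]
[[-6.4, -21.2, 5.3], [0.04, -0.01, -2.19]]
[[-5.6, -21.4, 5.3], [0.04, -0.01, -2.19]]
[[-4.7, -21.6, 5.3], [0.04, -0.01, -2.19]]
[[-3.9, -21.8, 5.3], [0.04, -0.01, -2.19]]
[[-3.1, -21.9, 5.4], [0.04, -0.01, -2.19]]
[[-2.2, -22.0, 5.4], [0.04, -0.01, -2.19]]
```

View pics/w3.png

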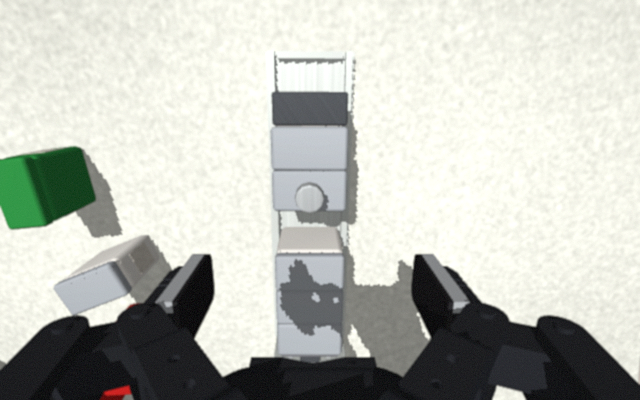

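The gap is open: control lid edge at row 211, third box's lid edge at row 251, u about 274–345. I'll locate the gap and check the sample from here too.

```bash
python3 - <<'E'
from h import *
import pickle;o,c=pickle.load(open('w3.pkl','rb'))
a=np.array([.215,.977])
for v,u1,u2 in ((211,273,346),(251,276.5,343.5),(171,272.5,346.5),(125.5,272,347)):
    A,B=cast(c,u1,v,83,o)[:2],cast(c,u2,v,83,o)[:2];M=(A+B)/2;print(v,A.round(1),B.round(1),'w',np.linalg.norm(A-B).round(1),'mid',M.round(1),'along',(M@a).round(1),'lat',(M@[.977,-.215]).round(1))
print('origin along',np.array([640.8,35.9])@a,np.array([640.8,35.9])@[.977,-.215])
E
```

```text
211 [615.3  53.9] [673.4  41.1] w 59.6 mid [644.3  47.5] along 185.0 lat 619.3
251 [609.4  18.7] [664.7   6.4] w 56.7 mid [637.   12.5] along 149.2 lat 619.7
171 [623.1  86.3] [680.   73.8] w 58.3 mid [651.5  80. ] along 218.3 lat 619.3
125.5 [631.4 120.5] [686.9 108.3] w 56.9 mid [659.1 114.4] along 253.5 lat 619.4
origin along 172.84629999999999 618.3431
```

arm_command(steps=[[[-9.5,-20,5.3],[0,0,-2.2],85],[[-8.8,-20.3,5.3],[0,0,-2.2],85],[[-8,-20.7,5.3],[0,0,-2.2],85],[[-7.2,-21,5.3],[0,0,-2.2],85],[[-6.4,-21.2,5.3],[0,0,-2.2],85]])

```text
t: 10.5
tcp_pos: [537.0, 38.9, 191.0]
tool_rot: [0.715, 0.7, -0.002, -0.002]
force: [0.3, -0.1, 0.5]
grip_width: 0.996
```

arm_command(steps=[[[-5.6,-21.4,5.3],[0,0,-2.2],85],[[-4.7,-21.6,5.3],[0,0,-2.2],85],[[-3.9,-21.8,5.3],[0,0,-2.2],85],[[-3.1,-21.9,5.3],[0,0,-2.2],85],[[-2.2,-22,5.3],[0,0,-2.2],85]])

```text
t: 10.92
tcp_pos: [429.2, 13.7, 164.9]
tool_rot: [0.644, 0.765, -0.001, -0.002]
force: [0.6, 0.2, -0.2]
grip_width: 0.995
```

arm_command(steps=[[[0,0,0],[0,0,0],85],[[0,0,0],[0,0,0],85],[[0,0,0],[0,0,0],85],[[0,0,0],[0,0,0],85],[[0,0,0],[0,0,0],85]])

```text
t: 11.33
tcp_pos: [433.3, 13.5, 167.6]
tool_rot: [0.645, 0.764, 0.0, 0.0]
force: [0.4, 0.2, -0.6]
grip_width: 0.996
```

```bash
python3 - <<'E'
from h import *
o=get_obs();show(o);c=read_camera('wrist');im=c['pixels'].astype(int)
cv2.imwrite('pics/w4.png',np.clip(im*1.6,0,255).astype('uint8'))
import pickle;pickle.dump((o,c),open('w4.pkl','wb'))
b,r=im[...,0],im[...,2];m=((b-r>4)&(b>90)&(b<170)).astype('uint8');m=cv2.morphologyEx(m,cv2.MORPH_OPEN,np.ones((3,3)))
n,l,st,ce=cv2.connectedComponentsWithStats(m)
for i in range(1,n):
    if st[i,4]<400: continue
    cs,_=cv2.findContours((l==i).astype('uint8'),0,2);bx=cv2.boxPoints(cv2.minAreaRect(cs[0]))
    P=np.array([cast(c,u,v,75,o)[:2] for u,v in bx]);e=P[1]-P[0];f=P[2]-P[1]
    print(st[i],bx.round().tolist(),P.mean(0).round(1),np.linalg.norm(e).round(1),np.arctan2(e[1],e[0]).round(3),np.linalg.norm(f).round(1),np.arctan2(f[1],f[0]).round(3))
E
```

```text
t 11.33 tcp [433.3  13.5 167.6] yaw 1.74 F [ 0.4  0.2 -0.6] g 85.0
[ 607  152   33   60 1105] [[607.0, 152.0], [639.0, 152.0], [639.0, 211.0], [607.0, 211.0]] [628.8  65.4] 20.3 0.168 41.0 -1.133
[ 270  183   88   49 4097] [[270.0, 183.0], [357.0, 183.0], [357.0, 231.0], [270.0, 231.0]] [433.5  14.7] 56.5 0.168 33.6 -1.365
[ 521  253  116   85 5046] [[519.0, 321.0], [575.0, 240.0], [638.0, 284.0], [582.0, 365.0]] [635.7 -26.2] 70.3 1.346 62.5 -0.403
```

View pics/w4.png

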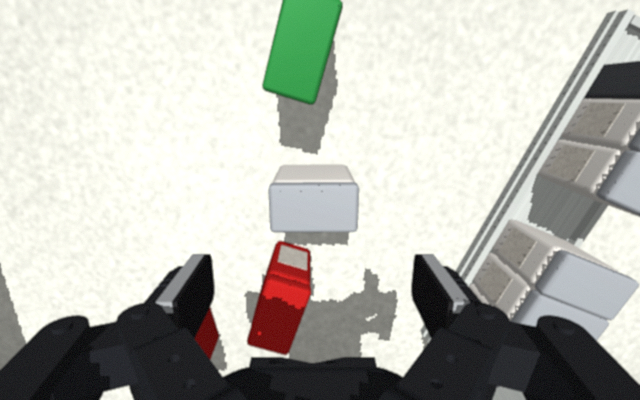

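The sample lid spans (270–357, 183–231), square with the tool and within about 1 mm of centre. Descending to grip.

arm_command(steps=[[[1,0,25],[0,0,0],85],[[0,0,30],[0,0,0],85],[[0,0,30],[0,0,0],85],[[0,0,20],[0,0,0],85],[[0,0,5],[0,0,0],85]], newtons=25)

```text
t: 11.8
tcp_pos: [429.6, 14.8, 54.4]
tool_rot: [0.645, 0.764, -0.002, -0.003]
force: [-1.0, -0.1, -0.0]
grip_width: 0.992
```

arm_command(steps=[[[0,0,0],[0,0,0],75],[[0,0,0],[0,0,0],65],[[0,0,0],[0,0,0],50],[[0,0,0],[0,0,0],50],[[0,0,0],[0,0,0],50]])

```text
t: 12.22
tcp_pos: [433.5, 14.2, 58.8]
tool_rot: [0.645, 0.764, 0.001, 0.001]
force: [0.5, -0.1, 2.8]
grip_width: 0.698
```

arm_command(steps=[[[0,0,0],[0,0,0],50],[[0,0,-5],[0,0,0],50],[[0,0,-10],[0,0,0],50],[[0,0,-20],[0,0,0],50],[[0,0,-25],[0,0,0],50]])

```text
t: 12.63
tcp_pos: [430.0, 14.6, 117.3]
tool_rot: [0.645, 0.764, -0.001, -0.002]
force: [0.4, -0.2, -1.5]
grip_width: 0.695
```

arm_command(steps=[[[0,0,-25],[0,0,0],50],[[0,0,-25],[0,0,0],50],[[0,0,-15],[0,0,0],50],[[0,0,0],[0,0,0],50],[[0,0,0],[0,0,0],50]])

```text
t: 13.05
tcp_pos: [432.7, 14.3, 183.6]
tool_rot: [0.645, 0.764, 0.001, 0.001]
force: [-0.7, 0.1, -1.3]
grip_width: 0.699
```

```bash
python3 - <<'E'
from h import *
import pickle;o,c=pickle.load(open('w3.pkl','rb'));im=c['pixels'].astype(int)
for u in (282,335): print(u,[(v,im[v,u].tolist()) for v in list(range(206,214))+list(range(224,260,2))])
a=np.array([.215,.977])
for v in (211,228,247,249,251,253,255,291,325,357): print(v,[(cast(c,310,v,z,o)[:2]@a-172.85).round(1) for z in (83,8)])
E
```

```text
282 [(206, [123, 119, 116]), (207, [124, 120, 116]), (208, [118, 114, 111]), (209, [106, 103, 100]), (210, [102, 101, 100]), (211, [120, 123, 119]), (212, [138, 141, 138]), (213, [142, 146, 142]), (224, [130, 133, 130]), (226, [140, 144, 141]), (228, [128, 132, 130]), (230, [109, 112, 114]), (232, [113, 117, 118]), (234, [115, 118, 120]), (236, [115, 119, 121]), (238, [115, 118, 120]), (240, [114, 119, 121]), (242, [117, 121, 122]), (244, [117, 120, 121]), (246, [116, 119, 121]), (248, [120, 123, 126]), (250, [147, 152, 155]), (252, [131, 133, 135]), (254, [86, 84, 81]), (256, [110, 108, 105]), (258, [128, 124, 121])]
335 [(206, [125, 121, 118]), (207, [125, 121, 118]), (208, [123, 119, 116]), (209, [112, 108, 106]), (210, [94, 91, 89]), (211, [77, 77, 75]), (212, [70, 72, 71]), (213, [74, 74, 74]), (224, [72, 74, 73]), (226, [91, 93, 91]), (228, [107, 110, 111]), (230, [104, 107, 109]), (232, [107, 110, 112]), (234, [110, 114, 116]), (236, [113, 117, 118]), (238, [114, 118, 120]), (240, [116, 120, 122]), (242, [117, 121, 123]), (244, [118, 121, 123]), (246, [117, 121, 122]), (248, [123, 128, 130]), (250, [148, 152, 155]), (252, [130, 133, 134]), (254, [91, 88, 85]), (256, [113, 110, 108]), (258, [129, 124, 121])]
211 [np.float64(12.1), np.float64(-13.7)]
228 [np.float64(-2.8), np.float64(-32.8)]
247 [np.float64(-20.0), np.float64(-54.9)]
249 [np.float64(-21.8), np.float64(-57.3)]
251 [np.float64(-23.7), np.float64(-59.7)]
253 [np.float64(-25.5), np.float64(-62.1)]
255 [np.float64(-27.4), np.float64(-64.5)]
291 [np.float64(-62.1), np.float64(-109.2)]
325 [np.float64(-97.2), np.float64(-154.3)]
357 [np.float64(-132.5), np.float64(-199.6)]
```

```bash
python3 - <<'E'
from h import *
c=read_camera('scene');s=c['pixels'][170:300,240:370];cv2.imwrite('pics/s4.png',cv2.resize(np.clip(s*1.7,0,255).astype('uint8'),None,fx=4,fy=4,interpolation=2))
w=cv2.imread('pics/w4.png')[0:400,440:640];cv2.imwrite('pics/w4c.png',cv2.resize(w,None,fx=1.5,fy=1.5))
plan((642,34,183.5),1.356,10)
E
```

```text
[[-1.6, 21.1, -0.1], [-0.0, -0.0, 2.2]]
[[-0.8, 21.1, -0.1], [-0.0, -0.0, 2.2]]
[[0.0, 21.1, -0.1], [-0.0, -0.0, 2.2]]
[[0.8, 21.1, -0.1], [-0.0, -0.0, 2.2]]
[[1.6, 21.1, -0.1], [-0.0, -0.0, 2.2]]
[[2.4, 21.0, -0.1], [-0.0, -0.0, 2.2]]
[[3.2, 20.9, -0.1], [-0.0, -0.0, 2.2]]
[[4.0, 20.7, -0.1], [-0.0, -0.0, 2.2]]
[[4.8, 20.6, -0.1], [-0.0, -0.0, 2.2]]
[[5.6, 20.4, -0.1], [-0.0, -0.0, 2.2]]
```

View pics/s4.png

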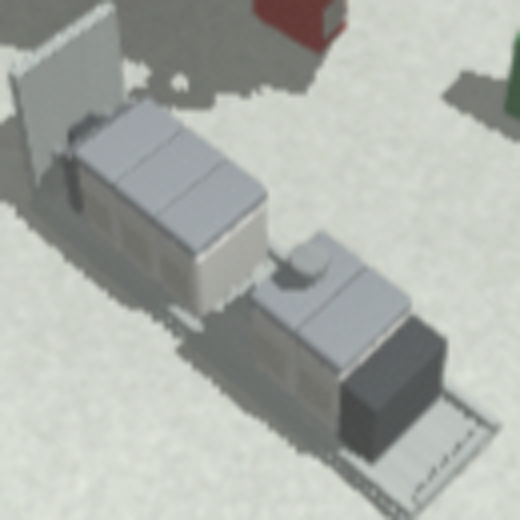

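The dark lid edge lies at row 254–255, so the gap is rack y −28 to +13, 41 mm wide as intended. I'll carry the sample over its centre at about (640.7, 28).

arm_command(steps=[[[-2.2,21,0],[0,0,2.2],50],[[-1.4,21,0],[0,0,2.2],50],[[-0.6,21,0],[0,0,2.2],50],[[0.2,21,0],[0,0,2.2],50],[[1,21,0],[0,0,2.2],50]])

```text
t: 13.52
tcp_pos: [536.2, 21.3, 180.1]
tool_rot: [0.716, 0.698, -0.001, -0.002]
force: [0.8, -0.6, -1.1]
grip_width: 0.696
```

arm_command(steps=[[[1.8,21,0],[0,0,2.2],50],[[2.6,20.8,0],[0,0,2.2],50],[[3.4,20.6,0],[0,0,2.2],50],[[4.2,20.5,0],[0,0,2.2],50],[[5,20.3,0],[0,0,2.2],50]])

```text
t: 13.93
tcp_pos: [640.9, 27.8, 179.6]
tool_rot: [0.78, 0.626, -0.002, -0.002]
force: [1.6, 0.6, -0.8]
grip_width: 0.7
```

arm_command(steps=[[[0,0,0],[0,0,0],50],[[0,0,0],[0,0,0],50],[[0,0,0],[0,0,0],50],[[0,0,0],[0,0,0],50],[[0,0,0],[0,0,0],50]])

```text
t: 14.35
tcp_pos: [640.2, 27.7, 181.9]
tool_rot: [0.779, 0.627, -0.001, -0.001]
force: [-0.3, 0.5, -1.6]
grip_width: 0.7
```

```bash
python3 - <<'E'
from h import *
o=get_obs();show(o);plan((640.7,28,143.5),1.356,5)
E
```

```text
t 14.35 tcp [640.2  27.7 181.9] yaw 1.356 F [-0.3  0.5 -1.6] g 59.8
[[0.1, 0.1, 7.7], [-0.02, 0.0, -0.01]]
[[0.1, 0.1, 7.7], [-0.02, 0.0, -0.01]]
[[0.1, 0.1, 7.7], [-0.02, 0.0, -0.01]]
[[0.1, 0.1, 7.7], [-0.02, 0.0, -0.01]]
[[0.1, 0.1, 7.7], [-0.02, 0.0, -0.01]]
```

arm_command(steps=[[[0.3,0.3,8],[0,0,0],50],[[0,0,10],[0,0,0],50],[[0,0,8],[0,0,0],50],[[0,0,7],[0,0,0],50],[[0,0,6],[0,0,0],50]])

```text
t: 14.77
tcp_pos: [641.1, 27.9, 141.8]
tool_rot: [0.779, 0.627, -0.001, -0.001]
force: [-0.3, 0.0, -1.8]
grip_width: 0.702
```

arm_command(steps=[[[0,0,6],[0,0,0],50],[[0,0,6],[0,0,0],50],[[0,0,6],[0,0,0],50],[[0,0,6],[0,0,0],50],[[0,0,6],[0,0,0],50]])

```text
t: 15.18
tcp_pos: [642.1, 27.9, 113.0]
tool_rot: [0.779, 0.627, 0.0, 0.0]
force: [-0.0, -0.2, -1.5]
grip_width: 0.699
```

arm_command(steps=[[[0,0,6],[0,0,0],50],[[0,0,6],[0,0,0],50],[[0,0,4],[0,0,0],50],[[0,0,3],[0,0,0],50],[[0,0,0],[0,0,0],50]])

```text
t: 15.6
tcp_pos: [641.4, 27.9, 93.6]
tool_rot: [0.779, 0.627, -0.001, -0.0]
force: [0.3, 0.6, -1.7]
grip_width: 0.704
```

arm_command(steps=[[[0,-1,4],[0,0,0],50],[[0,0,4],[0,0,0],50],[[0,0,4],[0,0,0],50],[[0,0,2],[0,0,0],50],[[0,0,1],[0,0,0],50]])

```text
t: 16.02
tcp_pos: [640.6, 28.2, 78.9]
tool_rot: [0.779, 0.627, -0.0, -0.0]
force: [-0.3, 0.9, -1.4]
grip_width: 0.697
```

arm_command(steps=[[[0,0,3],[0,0,0],50],[[0,0,3],[0,0,0],50],[[0,0,2],[0,0,0],50],[[0,0,1],[0,0,0],50],[[0,0,1],[0,0,0],50]])

```text
t: 16.43
tcp_pos: [640.9, 28.1, 69.3]
tool_rot: [0.779, 0.627, -0.0, -0.0]
force: [-0.3, -0.4, -1.8]
grip_width: 0.7
```

arm_command(steps=[[[0,0,0.5],[0,0,0],50],[[0,0,0.5],[0,0,0],50],[[0,0,0.5],[0,0,0],50],[[0,0,0.5],[0,0,0],50],[[0,0,0.5],[0,0,0],50]])

```text
t: 16.85
tcp_pos: [641.1, 28.1, 67.1]
tool_rot: [0.779, 0.627, 0.0, 0.0]
force: [-0.3, 0.6, -0.5]
grip_width: 0.702
```

arm_command(steps=[[[0,0,0],[0,0,0],50],[[0,0,0],[0,0,0],50],[[0,0,0],[0,0,0],50],[[0,0,0],[0,0,0],50],[[0,0,0],[0,0,0],50]])

```text
t: 17.27
tcp_pos: [641.0, 28.1, 67.0]
tool_rot: [0.779, 0.627, 0.0, 0.0]
force: [0.2, 0.8, -1.3]
grip_width: 0.696
```

arm_command(steps=[[[0,0,0.4],[0,0,0],50],[[0,0,0.4],[0,0,0],50],[[0,0,0.3],[0,0,0],50],[[0,0,0],[0,0,0],50],[[0,0,0],[0,0,0],50]])

```text
t: 17.68
tcp_pos: [641.1, 28.1, 66.8]
tool_rot: [0.779, 0.627, 0.0, 0.0]
force: [-1.6, -0.8, 5.8]
grip_width: 0.699
```

Seated: z matches 66.8 and Fz has risen to +6 N. Releasing, then sliding along above the lids to the bookend.

arm_command(steps=[[[0,0,-0.5],[0,0,0],66],[[0,0,0],[0,0,0],85],[[0,0,0],[0,0,0],85],[[0,0,0],[0,0,0],85],[[5,0,0],[0,0,0],85]])

```text
t: 18.1
tcp_pos: [641.8, 32.5, 66.1]
tool_rot: [0.779, 0.627, -0.0, 0.0]
force: [0.4, -0.3, -0.6]
grip_width: 0.997
```

arm_command(steps=[[[15,0,0],[0,0,0],85],[[20,0,0],[0,0,0],85],[[20,0,0],[0,0,0],85],[[20,0,0],[0,0,0],85],[[15,0,0],[0,0,0],85]])

```text
t: 18.52
tcp_pos: [661.7, 123.7, 66.4]
tool_rot: [0.779, 0.628, 0.0, -0.0]
force: [0.1, -0.0, 0.4]
grip_width: 0.99
```

arm_command(steps=[[[7.5,0,0],[0,0,0],85],[[0,0,10],[0,0,0],85],[[0,0,8],[0,0,0],85],[[0,0,0],[0,0,0],85],[[0,0,0],[0,0,0],85]])

```text
t: 18.93
tcp_pos: [661.3, 127.2, 46.7]
tool_rot: [0.779, 0.627, -0.002, -0.001]
force: [-0.4, -0.1, 0.3]
grip_width: 0.999
```

```bash
python3 - <<'E'
from h import *
o=get_obs();show(o);print(o['tcp_pos'][:2]@[.215,.977],o['tcp_pos'][:2]@[.977,-.215])
c=read_camera('scene');s=c['pixels'][170:300,240:370];cv2.imwrite('pics/s5.png',cv2.resize(np.clip(s*1.7,0,255).astype('uint8'),None,fx=4,fy=4,interpolation=2))
E
```

```text
t 18.93 tcp [661.3 127.2  46.7] yaw 1.354 F [-0.4 -0.1  0.3] g 85.3
266.4519199457663 618.7517521259153
```

View pics/s5.png

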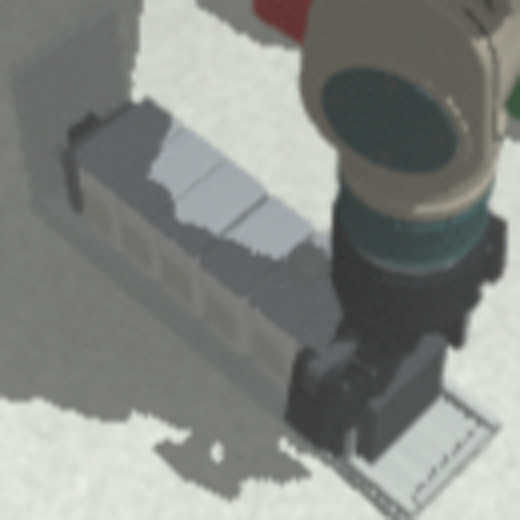

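Sample sits level in the row between box 3 and the knobbed box. Now gripping the bookend and closing up.

arm_command(steps=[[[1,0.5,0],[0,0,0],75],[[0,0,0],[0,0,0],65],[[0,0,0],[0,0,0],50],[[0,0,0],[0,0,0],50],[[0,0,0],[0,0,0],50]], newtons=50)

```text
t: 19.4
tcp_pos: [662.6, 129.0, 49.1]
tool_rot: [0.779, 0.627, -0.001, -0.001]
force: [-3.8, -0.2, 5.6]
grip_width: 0.697
```

arm_command(steps=[[[0,0,0],[0,0,0],50],[[-0.5,0,0],[0,0,0],50],[[-1,0,0],[0,0,0],50],[[-1,0,0],[0,0,0],50],[[-1,0,0],[0,0,0],50]])

```text
t: 19.82
tcp_pos: [662.6, 128.6, 49.2]
tool_rot: [0.779, 0.627, 0.002, -0.003]
force: [-2.2, 10.1, 3.7]
grip_width: 0.7
```

arm_command(steps=[[[-0.7,0,0],[0,0,0],50],[[-0.7,0,0],[0,0,0],50],[[-0.7,0,0],[0,0,0],50],[[-0.7,0,0],[0,0,0],50],[[-0.7,0,0],[0,0,0],50]])

```text
t: 20.23
tcp_pos: [661.9, 125.6, 49.1]
tool_rot: [0.779, 0.627, 0.002, -0.003]
force: [-1.6, 10.4, 3.3]
grip_width: 0.698
```

arm_command(steps=[[[-0.7,0,0],[0,0,0],50],[[-0.7,0,0],[0,0,0],50],[[-0.7,0,0],[0,0,0],50],[[-0.7,0,0],[0,0,0],50],[[-0.7,0,0],[0,0,0],50]])

```text
t: 20.65
tcp_pos: [661.2, 122.5, 49.1]
tool_rot: [0.779, 0.627, 0.002, -0.003]
force: [-1.9, 11.8, 2.4]
grip_width: 0.695
```

arm_command(steps=[[[-0.4,0,0],[0,0,0],50],[[-0.4,0,0],[0,0,0],50],[[-0.4,0,0],[0,0,0],50],[[-0.4,0,0],[0,0,0],50],[[-0.4,0,0],[0,0,0],50]])

```text
t: 21.07
tcp_pos: [660.9, 121.0, 49.1]
tool_rot: [0.779, 0.627, 0.003, -0.003]
force: [-1.4, 12.0, 3.5]
grip_width: 0.696
```

arm_command(steps=[[[-0.3,0,0],[0,0,0],50],[[-0.3,0,0],[0,0,0],50],[[-0.3,0,0],[0,0,0],50],[[-0.3,0,0],[0,0,0],50],[[-0.3,0,0],[0,0,0],50]])

```text
t: 21.48
tcp_pos: [660.5, 119.5, 49.1]
tool_rot: [0.779, 0.627, 0.003, -0.003]
force: [-1.7, 12.5, 3.4]
grip_width: 0.698
```

arm_command(steps=[[[-0.3,0,0],[0,0,0],50],[[-0.3,0,0],[0,0,0],50],[[-0.2,0,0],[0,0,0],50],[[-0.2,0,0],[0,0,0],50],[[-0.2,0,0],[0,0,0],50]])

```text
t: 21.9
tcp_pos: [660.3, 118.4, 49.1]
tool_rot: [0.779, 0.627, 0.003, -0.003]
force: [-1.8, 11.2, 2.8]
grip_width: 0.699
```

arm_command(steps=[[[-0.3,0,0],[0,0,0],50],[[-0.3,0,0],[0,0,0],50],[[-0.3,0,0],[0,0,0],50],[[-0.3,0,0],[0,0,0],50],[[-0.2,0,0],[0,0,0],50]])

```text
t: 22.32
tcp_pos: [660.0, 117.0, 49.1]
tool_rot: [0.779, 0.627, 0.003, -0.003]
force: [-2.0, 12.4, 2.7]
grip_width: 0.697
```

arm_command(steps=[[[-0.3,0,0],[0,0,0],50],[[-0.3,0,0],[0,0,0],50],[[-0.3,0,0],[0,0,0],50],[[-0.3,0,0],[0,0,0],50],[[-0.2,0,0],[0,0,0],50]])

```text
t: 22.73
tcp_pos: [659.8, 116.0, 49.2]
tool_rot: [0.779, 0.627, 0.003, -0.003]
force: [-1.9, 13.1, 3.0]
grip_width: 0.696
```

arm_command(steps=[[[-0.2,0,0],[0,0,0],50],[[-0.2,0,0],[0,0,0],50],[[-0.2,0,0],[0,0,0],50],[[-0.2,0,0],[0,0,0],50],[[-0.2,0,0],[0,0,0],50]])

```text
t: 23.15
tcp_pos: [659.7, 115.5, 49.1]
tool_rot: [0.779, 0.627, 0.004, -0.004]
force: [-0.6, 14.9, 2.6]
grip_width: 0.696
```

arm_command(steps=[[[-0.2,0,0],[0,0,0],50],[[-0.2,0,0],[0,0,0],50],[[-0.2,0,0],[0,0,0],50],[[-0.2,0,0],[0,0,0],50],[[-0.2,0,0],[0,0,0],50]])

```text
t: 23.57
tcp_pos: [659.6, 115.0, 49.2]
tool_rot: [0.779, 0.627, 0.004, -0.004]
force: [-0.9, 16.3, 2.6]
grip_width: 0.692
```

arm_command(steps=[[[-0.2,0,0],[0,0,0],50],[[-0.2,0,0],[0,0,0],50],[[-0.2,0,0],[0,0,0],50],[[-0.2,0,0],[0,0,0],50],[[0,0,0],[0,0,0],50]])

```text
t: 23.98
tcp_pos: [659.5, 114.6, 49.2]
tool_rot: [0.779, 0.628, 0.004, -0.004]
force: [-1.0, 16.4, 2.2]
grip_width: 0.697
```

arm_command(steps=[[[-0.2,0,0],[0,0,0],50],[[-0.2,0,0],[0,0,0],50],[[-0.2,0,0],[0,0,0],50],[[-0.2,0,0],[0,0,0],50],[[0,0,0],[0,0,0],50]])

```text
t: 24.4
tcp_pos: [659.4, 114.2, 49.1]
tool_rot: [0.779, 0.628, 0.005, -0.004]
force: [-0.3, 18.7, 2.3]
grip_width: 0.695
```

Force is up about 6 N over the sliding plateau across about 2.1 mm of travel, so the pad is in about 2 mm. Releasing.

arm_command(steps=[[[0,0,0],[0,0,0],66],[[0,0,0],[0,0,0],85],[[0,0,0],[0,0,0],85],[[0,0,0],[0,0,0],85],[[0,0,-10],[0,0,0],85]])

```text
t: 24.82
tcp_pos: [657.3, 107.3, 56.6]
tool_rot: [0.779, 0.627, -0.002, -0.001]
force: [-0.1, -0.1, 0.3]
grip_width: 0.996
```

arm_command(steps=[[[0,0,-25],[0,0,0],85],[[0,0,-30],[0,0,0],85],[[0,0,-30],[0,0,0],85],[[0,0,-30],[0,0,0],85],[[0,0,-30],[0,0,0],85]])

```text
t: 25.23
tcp_pos: [659.0, 107.4, 205.8]
tool_rot: [0.779, 0.627, 0.0, 0.0]
force: [1.0, -0.4, 0.0]
grip_width: 0.989
```

arm_command(steps=[[[0,0,-10],[0,0,0],85],[[0,0,0],[0,0,0],85],[[0,0,0],[0,0,0],85],[[0,0,0],[0,0,0],85],[[0,0,0],[0,0,0],85]])

```text
t: 25.65
tcp_pos: [657.4, 107.8, 210.7]
tool_rot: [0.779, 0.627, -0.002, -0.001]
force: [-0.5, -0.5, -0.6]
grip_width: 0.997
```

```bash
python3 - <<'E'
from h import *
o=get_obs();show(o);c=read_camera('wrist');im=np.clip(c['pixels']*1.6,0,255).astype('uint8')
import pickle;pickle.dump((o,c),open('w5.pkl','wb'))
s=cv2.resize(np.clip(read_camera('scene')['pixels'][165:295,245:375]*1.7,0,255).astype('uint8'),(400,400))
cv2.imwrite('pics/f.png',np.hstack([im[:,160:520],s]))
E
```

```text
t 25.65 tcp [657.4 107.8 210.7] yaw 1.355 F [-0.5 -0.5 -0.6] g 85.1
```

View pics/f.png

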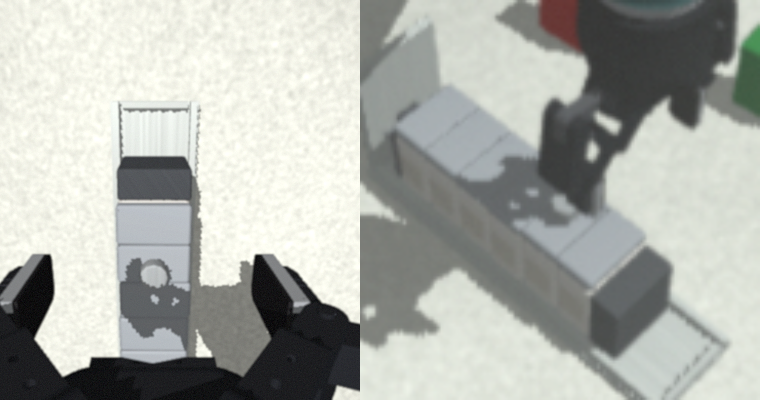

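The row is closed up with the sample between box 3 and the knobbed box, all lids flush and level. The bookend sits against the last box (wrist view rows 164–200). One numeric check, then hand in.

```bash
python3 - <<'E'
from h import *
import pickle;o,c=pickle.load(open('w5.pkl','rb'))
a=np.array([.215,.977])
for n,v,z in (('bookend near edge',199,70),('box5 far lid edge',205,83),('box5/ctrl',244,83),('ctrl/sample',282,83),('sample/box3',318,83)): print(n,(cast(c,315,v,z,o)[:2]@a-172.85).round(1))
s=read_camera('scene');
for i in range(1): hand_in()
show(get_obs())
E
```

```text
bookend near edge 65.8
box5 far lid edge 64.9
box5/ctrl 32.2
ctrl/sample -2.2
sample/box3 -37.0
the job is handed in; nothing more can be done
the job is handed in; nothing more can be done
```

The sample box is filed directly beside the control box (4th in the row), on its tall-plate side, and the row is closed up against the sprung pad. The job is handed in at about 26 s of the 62 s allowed; no verdict was reported.

**What I did:**
- I slid the bookend out about 41 mm and slid the control box and the fifth box out after it, which opened a 41 mm gap.
- I set the sample box down in the gap. Its grip height when seated matched the rack floor to within 0.1 mm, and the vertical force rose on contact.
- I pushed the bookend back until the force rose about 6 N above the sliding level over about 2 mm of travel, then let go and raised the arm clear.

**Last checks:**
- **Row:** the last picture shows the row closed with all six boxes level. The seams lie at rack y 65, 32, −2 and −37 mm, about 34 mm apart, so the sample is next to the control box.
- **Bookend:** its face measured 65.8 mm and the last box's edge 64.9 mm. That 0.9 mm difference is within the 1–2 mm picture accuracy, so touching is consistent but not proven to the millimetre.
- **Pad:** it was about 5.6 mm from the first box at the start, within the stated range. The pad force after letting go was not measured.
- **Arm flex:** when I let go of the bookend, the arm sprang on about 7 mm towards the plate. I don't expect this moved the bookend, because the grip was opening, and the pictures showed no shift.
- **Bystanders:** the arm went nowhere near the dish, jar and tweezers, but I did not re-measure them.

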